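# Spline depth check with a flush-pin gauge

## Task

Check the spline of the gear: take the splined gauge (the one with the hexagonal handle) out of its wooden block, turn it until its six teeth mesh with the slots in the bore of the gear, and slide it straight down until its shoulder sits flush on the face of the gear, without forcing it. A spring pin in the gauge pushes back, so finish while still holding the gauge by its handle and pressing it fully home, so that the depth can be read; leave the gear lying where it is and the other gauge in the block.

Things in the scene. Friction and masses are not known exactly. Their poses are not given: they have to be found in the camera images.
- gear_mouth (a point): centre of the mouth of the gear's bore, on the top face of its hub (60 mm dia.), 38 mm above the desk; z up along the bore, x through the middle of a slot. Blind bore 32 mm deep, 33 mm dia. between the slots, 43.6 mm at the slot bottoms; six straight slots 10.6 mm wide, every 60 degrees, over the full depth
- gear: loose steel gear, 1.2 kg, 105 mm outside diameter, lying flat on the desk, bore upwards; toothed rim 22 mm high, hub 38 mm high. Origin in the centre of its underside, axes as for gear_mouth
- gauge_grip (a point): centre of the splined gauge's hexagonal metal handle, on its axis, 45 mm above the shoulder's underside; z up, x square to one pair of flats and through the middle of a tooth (each flat faces as a tooth does). Handle 24 mm across flats, from 10 to 78 mm above the shoulder's underside. It stands upright in either pocket of the block
- spline_gauge: the splined gauge, 0.26 kg; origin on its axis at the underside of the shoulder (disc 48 mm dia., 6 mm thick), z up. Below it: six teeth 8 mm wide, 24 mm long, 40 mm dia. over tips, 30 mm at roots, lower edges chamfered; then a plain pilot 28.6 mm dia., 5 mm long; then the pin. Meshed, it has about 1.3 mm of play and 4 degrees of turn
- depth_pin (a joint): spring pin, 7 mm dia., along the splined gauge's axis: 0 = fully out, its end 39 mm below the shoulder's underside; 0.007 = gauge fully home in the gear, pin's upper end flush with the handle's top. Spring 4.5 N at 0, 7.5 N at 0.007: beyond the gauge's weight about 5 N holds it home; let go, it springs up 7 mm
- block_top (a point): centre of the top face of the fixed wooden gauge block, 46 mm above the desk; 80 x 170 mm, y along its length. Two round pockets 42 mm either side of this point along y, 45 mm dia., 41 mm deep; the gauges' shoulders rest on the top face
- plain_grip (a point): plain plug gauge in the other pocket of the block: round nose, round knurled handle 22 mm dia. that ends 74 mm above the shoulder's underside; this point is on its axis 42 mm above the shoulder's underside. Leave it there
- micrometer: micrometer lying on the desk beside the work, 59 x 134 x 17 mm; leave it alone
- dial_gauge: dial indicator lying on the desk beside the work, 94 x 56 x 22 mm; leave it alone

How it is judged:
By the outcome, as a careful person would: the job done as asked, in the order asked, and still so for the second after the job is handed in, while the arm keeps its last pose, push and grip.
It also fails if it takes over 45 s, if anything falls off the work surface, if the arm or the gripper's body presses on something with over 40 N, if the wrist force passes 120 N, or if a joint passes its speed limit or range.

## Robot

A 6-joint arm with a two-finger parallel gripper is mounted at the origin on a cart in front of the work surface, level with it; the furniture and walls round the work are solid. World frame = base frame: x ahead of the robot, y to its left, z up, the work surface at z = 0. Lengths are in m, angles in degrees, forces in N, time in s.
With the tool pointing down it reaches from about 0.375 to 0.975 m from the base axis. Payload 3.8 kg.
Tool frame: the origin (TCP) lies midway between the tips of the shut fingers; the grasp point (between the pads) lies 19 mm behind it (grip_depth is the z of the grasp point in the tool frame, in m); z points along the fingers, y is the direction in which the jaws open and shut (so a half turn about z gives the same grasp; the last joint's range is limited). The gripper opens to 88 mm and grips with 3 to 60 N. Pads are 18 mm wide; open, the fingers measure 123 mm over their backs; the gripper's body (75 mm by 187 mm) begins 45 mm behind the grasp point.
Start: joints at [-67.832, 15.12, 91.902, -0, 72.978, -2.114], TCP at [0.278, -0.615, 0.239] pointing down, gripper open.
Joint ranges: [-150.88, 150.88], [-54.13, 125.18], [17.81, 147.31], [-75.09, 255.09], [0, 152.58], [-146.25, 146.25]. Speed limits (degrees/s): [147.25, 147.25, 180, 180, 180, 180].

## Interface

Orientations are given as [roll, pitch, yaw] about the fixed x, y, z axes, in that order (R = Rz(yaw) Ry(pitch) Rx(roll)).
In Python, from cell import * gives the robot as it stands.
- The arm moves only by the tool apply_moves, never from a script. Its argument "steps" is a list of rows, each a list of 4 numbers: the shift along the tool's x, y, z in cm, then the turn about the tool's z in degrees. A call has 1 to 5 rows; each row shifts and turns the commanded pose from where the row before left it, along the tool's axes as they then stand; what a row does not reach is not made up. A row lasts 1/8 s, in which the tool goes at most 62.5 mm and 10.7 degrees, less where a joint would pass 70% of its speed; a pose out of reach is approached as far as the arm can. A call is refused whole if a number of a shift passes 6.25 or a number of a turn 10.7, either way. A call with a gripper value outside its range is refused whole. "fingers" is the closure, from -1 (fully open) to 1 (shut), set as the call begins (left out, the last holds). The fingers move at their own pace and stop on an object; "newtons" is the grip in N (left out, the last holds). Time passes only in rows, so rows that do not move let the fingers close. It gives the time, the measured TCP pose, the force and the opening at its end, in the units of the state.
- sense(): the state, without advancing time (a new reading comes with each control period).
- camera(name): name is "side" or "top" or "wrist"; returns the picture (400x640x3 uint8, red, green, blue); there is no depth.
- camera_info(name): a dict with "vfov" (degrees; the focal length in pixels is half the picture's height over the tangent of half this angle, whatever the lens; pixels are square), "cx", "cy" (the principal point, pixels), "R" (3x3) and "t" (3): a world point X has camera coordinates R X + t. Camera axes: x right, y down, z forward; pixel columns grow to the right and rows downward; lengths in m; the calibration is good to about 2 mm. A picture is of the moment at which its call begins: read the wrist's pose just before it. camera_info takes no time and is no camera call; for the wrist camera it gives the pose at the moment of the call.
- hand_in(): hands the job in, once; it reports no verdict.
The state is a dict: "clock": time; "q": joint angles; "qd": joint speeds; "tau": joint torques, N m; "ee_pos": TCP position; "eef_rot": TCP orientation; "wrist_force": force on the tool from outside, world axes, zero at the start; "wrist_torque": the same for the moment, N m; "gripper_width": finger opening in m.
Only numpy, scipy, OpenCV 4.12 (cv2) and the standard library are available. Lean on these libraries where they do the work, as an engineer would, in place of code of your own. Each camera call takes 0.05 s, during which the arm holds its last target.

## Working session

There is one attempt and no reset: what is moved stays moved. The work goes in short steps, Python scripts to look and compute and a tool call to move; the robot and the scene stay as the last step left them, time stands still between calls to the robot, and variables do not carry over. Pictures are saved under pics/ and viewed, and the job is handed in when it is done.

Besides the shell and the picture viewer there is one more tool, called after "Emit:" as name(argument=value, ...), one argument or row to a line, values as JSON. apply_moves: Moves the arm, as the interface text tells. Its arguments: {"type":"object","properties":{"steps":{"type":"array","items":{"type":"array","items":{"type":"number"}}},"fingers":{"type":"number"},"newtons":{"type":"number"}},"required":["steps"]}

```bash
ls; mkdir -p pics; python3 - <<'E'
from cell import *
import cv2
s=sense();print(s)
for n in("side","top","wrist"):
    i=camera_info(n);print(n,i)
    cv2.imwrite(f"pics/a_{n}.png",camera(n)[:,:,::-1])
E
```

```text
pics
{'clock': 0.0, 'q': array([-6.78327994e+01,  1.51689996e+01,  9.19792872e+01,  1.11437616e-03,
        7.29769250e+01, -2.11353546e+00]), 'qd': array([-0.01860761, -0.00813632,  0.06609161, -0.09995408, -0.03952779,
       -0.04750558]), 'tau': array([-4.40785270e-04, -5.02113712e+01, -3.56876850e+01,  7.27225305e-02,
        2.93118297e-02, -1.47309220e-04]), 'ee_pos': array([ 0.27731496, -0.61464298,  0.2374084 ]), 'eef_rot': array([-1.79874913e+02, -5.68189322e-03,  2.42804025e+01]), 'wrist_force': array([-0.31333025, -0.41235964,  0.26430592]), 'wrist_torque': array([ 0.02313381, -0.02829598,  0.02041472]), 'gripper_width': 0.0882174141634047}
side {'vfov': 46.90134146922963, 'cx': 319.4893609727676, 'cy': 193.1972614772234, 'R': array([[-0.69327498,  0.72048882,  0.01629912],
       [ 0.57297442,  0.56476818, -0.59391684],
       [-0.43711567, -0.40240871, -0.80436131]]), 't': array([ 0.17634465, -0.33447633,  1.19536758])}
top {'vfov': 54.86534524116118, 'cx': 320.35842228413475, 'cy': 192.6116195389068, 'R': array([[-1.44360076e-02, -9.99891989e-01, -2.75910369e-03],
       [-9.91031188e-01,  1.46745901e-02, -1.32822591e-01],
       [ 1.32848734e-01,  8.16929863e-04, -9.91135988e-01]]), 't': array([0.21719688, 0.45315341, 0.87650336])}
wrist {'vfov': 58.48810097821633, 'cx': 319.3043034587664, 'cy': 201.64370278590076, 'R': array([[ 4.10929993e-01, -9.11666881e-01, -1.98087978e-04],
       [-8.62267803e-01, -3.88734102e-01,  3.24622910e-01],
       [-2.96024959e-01, -1.33226485e-01, -9.45843500e-01]]), 't': array([-0.67395385, -0.04398538,  0.39042091])}
```

View pics/a_side.png

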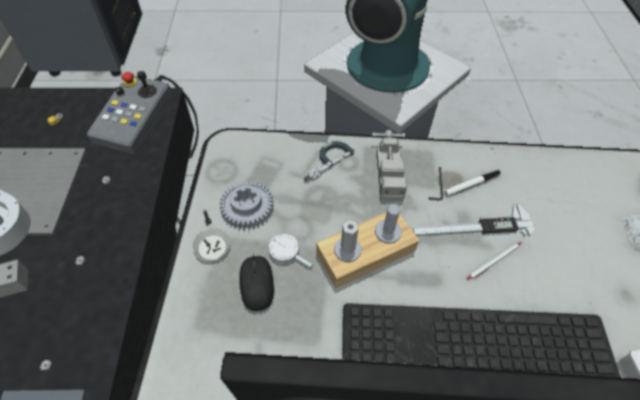

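View pics/a_top.png

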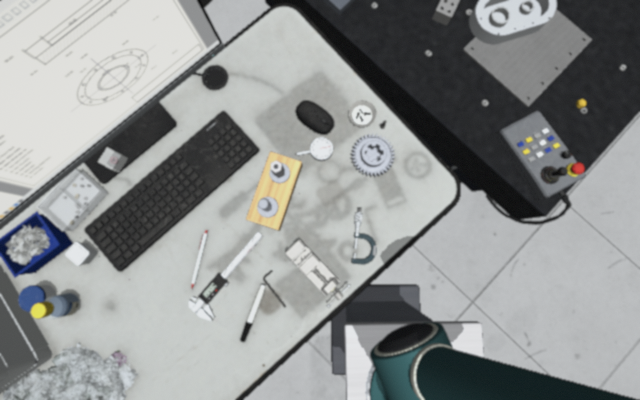

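View pics/a_wrist.png

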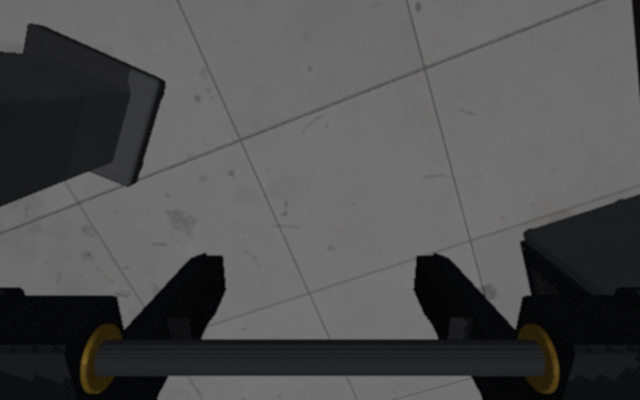

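```bash
python3 - <<'E'
import cv2
t=cv2.imread("pics/a_top.png");s=cv2.imread("pics/a_side.png")
cv2.imwrite("pics/b_top.png",cv2.resize(t[120:240,230:410],None,fx=4.4,fy=4.4,interpolation=cv2.INTER_CUBIC))
cv2.imwrite("pics/b_side.png",cv2.resize(s[160:300,190:430],None,fx=3.3,fy=3.3,interpolation=cv2.INTER_CUBIC))
E
```

```text
(no output)
```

View pics/b_top.png

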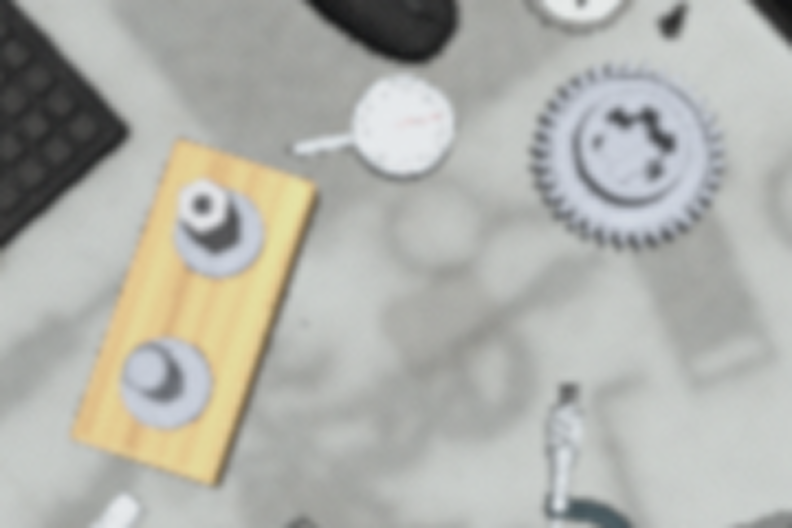

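View pics/b_side.png

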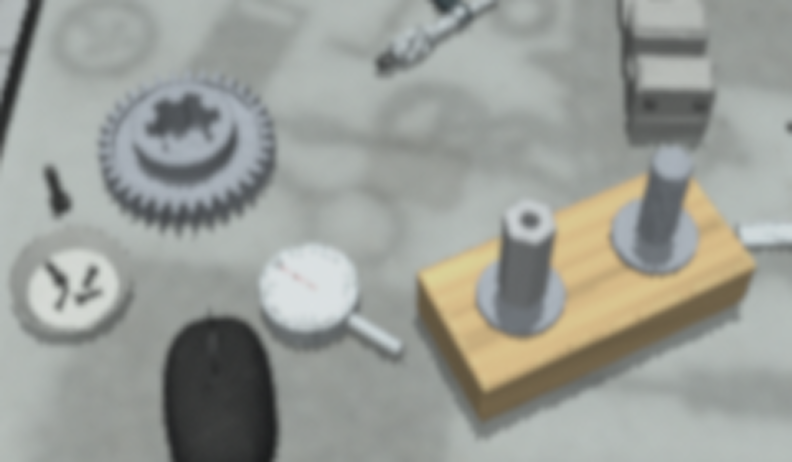

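```bash
cat > h.py <<'E'
from cell import *
import numpy as np, cv2
def ray(n,u,v,z,info=None):
    i=info or camera_info(n); f=200/np.tan(np.radians(i["vfov"]/2))
    R=np.array(i["R"]);t=np.array(i["t"])
    d=R.T@np.array([(u-i["cx"])/f,(v-i["cy"])/f,1]); c=-R.T@t
    return c+d*(z-c[2])/d[2]
def proj(n,X,info=None):
    i=info or camera_info(n); f=200/np.tan(np.radians(i["vfov"]/2))
    p=np.array(i["R"])@np.array(X)+np.array(i["t"]); return np.array([f*p[0]/p[2]+i["cx"],f*p[1]/p[2]+i["cy"]])
E
python3 - <<'E'
from h import *
T=lambda x,y:(230+x/4.4-.4,120+y/4.4-.4)
S=lambda x,y:(190+x/3.3-.3,160+y/3.3-.3)
print("gauge top",ray("top",*T(203,203),.124),ray("side",*S(530,219),.124))
print("shoulder",ray("top",*T(219,234),.052),ray("side",*S(521,297),.052))
print("plain top",ray("top",*T(149,368),.120),ray("side",*S(672,160),.120))
print("gear",ray("top",*T(632,150),.038),ray("side",*S(186,130),.038))
for p in((180,140),(317,186),(215,486),(73,437)): print("block",ray("top",*T(*p),.046))
print("cam top",-np.array(camera_info("top")["R"]).T@camera_info("top")["t"])
i=camera_info("wrist");s=sense()
from scipy.spatial.transform import Rotation as Ro
Rt=Ro.from_euler("xyz",s["eef_rot"],degrees=True).as_matrix()
c=-i["R"].T@i["t"]
print("wrist cam in tool",Rt.T@(c-s["ee_pos"]));print(i["R"]@Rt)
E
```

```text
gauge top [0.50290702 0.30466925 0.124     ] [0.5035296  0.30672069 0.124     ]
shoulder [0.50110889 0.30471427 0.052     ] [0.50581181 0.30910248 0.052     ]
plain top [0.42342095 0.33099989 0.12      ] [0.42366631 0.33347226 0.12      ]
gear [0.54631301 0.0841241  0.038     ] [0.55333276 0.090897   0.038     ]
block [0.55351913 0.32616401 0.046     ]
block [0.52738511 0.25325172 0.046     ]
block [0.36932916 0.3074809  0.046     ]
block [0.3958501  0.38152349 0.046     ]
cam top [0.33578226 0.20980754 0.9295223 ]
wrist cam in tool [ 0.08490515 -0.00058579 -0.14587953]
[[-3.25060522e-04  9.99998376e-01 -1.77272631e-03]
 [-9.45821097e-01 -8.83031786e-04 -3.24687038e-01]
 [-3.24688076e-01  1.57113900e-03  9.45819848e-01]]
```

Emit:
apply_moves(
  steps=[
    [4.1,-3.8,0,0],
    [4.1,-3.8,0,0],
    [4.1,-3.8,0,0],
    [4.1,-3.8,0,0],
    [4.1,-3.8,0,0],
  ],
  fingers=-1,
)

```text
clock: 0.78
ee_pos: [0.3866, -0.356, 0.2385]
eef_rot: [-180.0, -0.0, 24.3]
wrist_force: [0.9, -0.4, -0.4]
gripper_width: 0.0883
```

Emit:
apply_moves(
  steps=[
    [4.1,-3.8,0,0],
    [4.1,-3.8,0,0],
    [4.1,-3.8,0,0],
    [4.1,-3.8,0,0],
    [4.1,-3.8,0,0],
  ],
)

```text
clock: 1.4
ee_pos: [0.4953, -0.0985, 0.2386]
eef_rot: [180.0, -0.0, 24.3]
wrist_force: [0.7, -0.1, 0.6]
gripper_width: 0.0883
```

Emit:
apply_moves(
  steps=[
    [4.1,-3.8,0,0],
    [4.1,-3.8,0,0],
    [4.1,-3.8,0,0],
    [4.1,-3.8,0,0],
    [0,0,0,0],
  ],
)

```text
clock: 2.02
ee_pos: [0.5826, 0.109, 0.2381]
eef_rot: [-179.9, 0.0, 24.5]
wrist_force: [-0.6, -1.3, -0.4]
gripper_width: 0.0881
```

```bash
python3 - <<'E'
from h import *
s=sense();print(s["clock"],s["q"],s["ee_pos"],s["eef_rot"],s["qd"])
print(proj("wrist",[.55,.087,.038]))
cv2.imwrite("pics/c_wrist.png",camera("wrist")[:,:,::-1])
E
```

```text
2.025 [8.16610746e+00 6.30890621e+00 1.02330751e+02 4.89837644e-02
 7.13818231e+01 7.36069393e+01] [0.58260884 0.10903703 0.2381327 ] [-1.79949408e+02  7.51341858e-03  2.45435243e+01] [-3.05981297 -1.65420484  2.22027309 -1.99803539  1.135024   -1.45515293]
[325.78720497 206.15089602]
```

View pics/c_wrist.png

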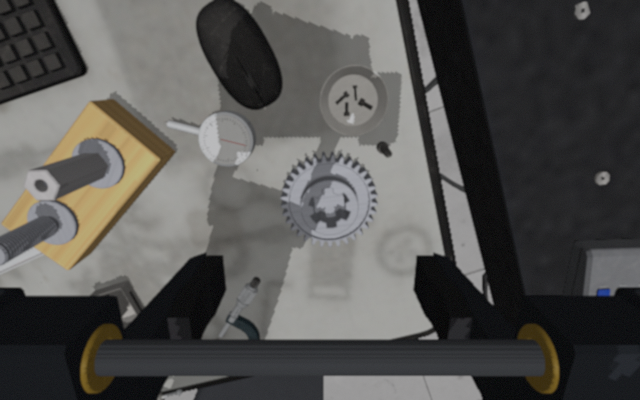

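```bash
python3 - <<'E'
from h import *
s=sense();print(s["clock"],s["ee_pos"],s["qd"].round(2))
im=camera("wrist")[:,:,::-1].copy()
cv2.imwrite("pics/d_raw.png",im)
import pickle;pickle.dump(camera_info("wrist"),open("pics/d.pkl","wb"))
cv2.imwrite("pics/d_zoom.png",cv2.resize(im[150:250,270:390],None,fx=6,fy=6,interpolation=cv2.INTER_CUBIC))
E
```

```text
2.075 [0.58191901 0.10711814 0.23801471] [-2.46 -1.34  1.38 -0.75  0.39 -0.26]
```

View pics/d_zoom.png

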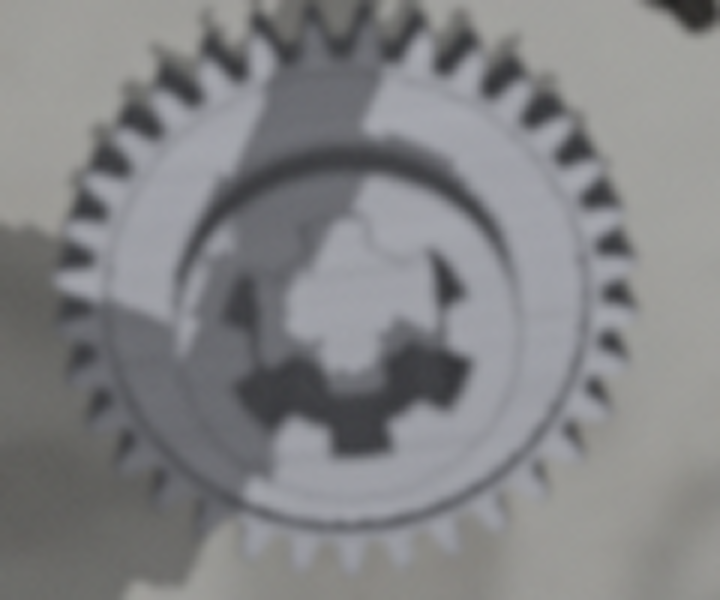

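Emit:
apply_moves(
  steps=[
    [-1.6,0,4.5,0],
    [-1.6,0,4.5,0],
    [-1.0,0,4.5,0],
    [0,0,0,0],
    [0,0,0,0],
  ],
)

```text
clock: 2.75
ee_pos: [0.545, 0.0877, 0.1055]
eef_rot: [180.0, -0.1, 24.2]
wrist_force: [0.6, -0.2, -0.0]
gripper_width: 0.0878
```

```bash
cat > snap.py <<'E'
import sys,pickle
from h import *
n=sys.argv[1]; s=sense();i=camera_info("wrist");print(s["clock"],s["ee_pos"],s["eef_rot"],s["qd"].round(2))
im=camera("wrist")[:,:,::-1].copy();cv2.imwrite(f"pics/{n}.png",im)
pickle.dump((i,s),open(f"pics/{n}.pkl","wb"))
E
python3 snap.py e
```

```text
2.75 [0.54502731 0.08767405 0.10545064] [ 1.79953350e+02 -1.30904481e-01  2.42016123e+01] [ 0.57 -0.81 -2.06  0.06 -0.25  0.11]
```

View pics/e.png

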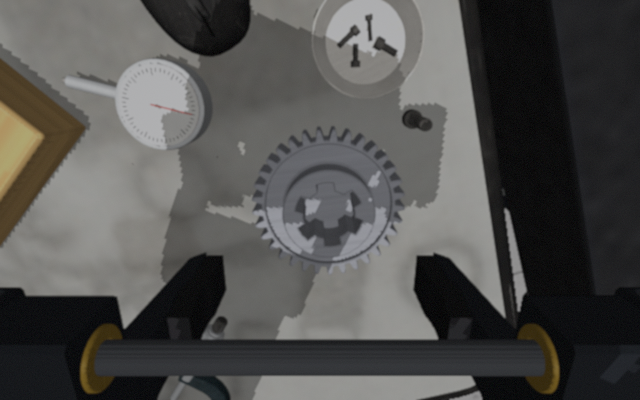

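```bash
python3 - <<'E'
import cv2
im=cv2.imread("pics/e.png")
c=cv2.resize(im[155:265,270:390],None,fx=6.5,fy=5.4*6.5/5.4,interpolation=cv2.INTER_CUBIC)
c=cv2.convertScaleAbs(c,alpha=1.3);c=c[:600]
cv2.imwrite("pics/e_z.png",cv2.resize(im[160:260,265:395],None,fx=6,fy=6,interpolation=cv2.INTER_CUBIC))
E
```

```text
(no output)
```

View pics/e_z.png

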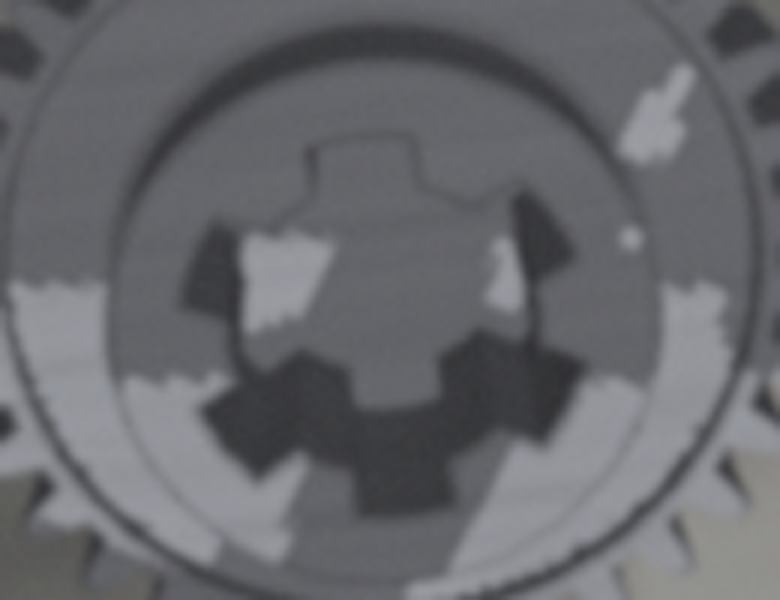

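```bash
cat > gear.py <<'E'
from h import *
from scipy.optimize import least_squares
def fit(pts,i):
    W=np.array([ray("",u,v,.038,i)[:2] for u,v in pts])
    c0=W.mean(0); 
    def model(p,free=1):
        out=[];r=np.hypot(21.15,5.3)*1e-3*p[3]; d=np.degrees(np.arctan2(5.3,21.15))
        A=[60*k+s*d for k in range(6) for s in(-1,1)]
        return p[:2]+r*np.stack([np.cos(np.radians(p[2]*100+np.array(A))),np.sin(np.radians(p[2]*100+np.array(A)))],1)
    def res(p):
        M=model(p);D=np.linalg.norm(W[:,None]-M[None],axis=2);j=D.argmin(1);return (W-M[j]).ravel()*1000
    best=min((least_squares(res,[*c0,a/100,1]) for a in range(0,60,6)),key=lambda r:r.cost)
    return best.x[:2],best.x[2]*100%60,best.x[3],best.fun.reshape(-1,2).round(2)
E
python3 - <<'E'
from gear import *
import pickle
i,s=pickle.load(open("pics/e.pkl","rb"))
Z=[(357,513),(452,508),(583,368),(545,443),(203,410),(262,475),(308,148),(412,135),(218,222),(183,303),(525,192),(575,247)]
P=[(265+(x+.5)/6-.5,160+(y+.5)/6-.5) for x,y in Z]
for r in fit(P,i): print(r)
E
```

```text
[0.549881   0.08340656]
31.26080555502912
0.9939219916651788
[[ 0.24  0.42]
 [-0.42  0.16]
 [-0.69 -0.13]
 [ 0.3  -0.02]
 [-0.2  -0.48]
 [ 0.43 -0.13]
 [ 0.15  0.45]
 [ 0.35  0.22]
 [-0.63  0.06]
 [ 0.08  0.11]
 [-0.68 -1.23]
 [ 1.08  0.56]]
```

Emit:
apply_moves(
  steps=[
    [0,0,-5.5,0],
    [0.9,-5.1,-1.0,0],
    [0.9,-5.1,-0.6,0],
    [0.9,-5.1,0,0],
    [1.0,-5.2,0,0],
  ],
)

```text
clock: 3.42
ee_pos: [0.4948, 0.293, 0.1785]
eef_rot: [-180.0, -0.4, 24.3]
wrist_force: [0.6, 0.1, 0.1]
gripper_width: 0.0881
```

Emit:
apply_moves(
  steps=[
    [0,0,0,-9.2],
    [0,0,0,-9.2],
    [0,0,0,-9.2],
    [0,0,0,-9.2],
    [0,0,0,0],
  ],
)

```text
clock: 4.05
ee_pos: [0.4948, 0.2914, 0.1775]
eef_rot: [179.9, -0.2, 61.0]
wrist_force: [-0.5, -0.2, -0.9]
gripper_width: 0.0883
```

```bash
python3 snap.py f
```

```text
4.05 [0.49477096 0.29139406 0.17746762] [179.85629335  -0.21678886  60.99280331] [-0.07  0.32  0.64  0.08 -0.16  3.25]
```

View pics/f.png

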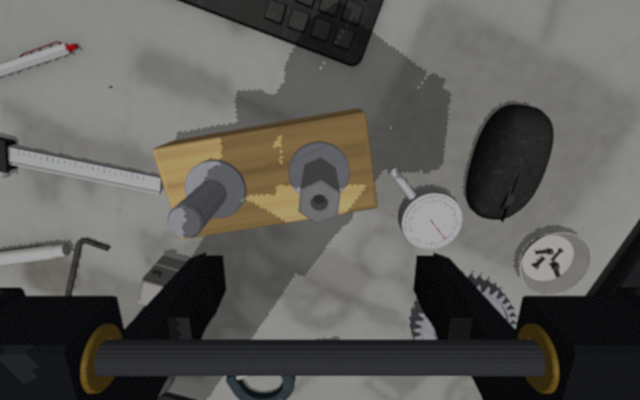

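```bash
python3 - <<'E'
import cv2
im=cv2.imread("pics/f.png")
c=cv2.resize(im[135:230,270:370],None,fx=6,fy=6,interpolation=cv2.INTER_CUBIC)
cv2.imwrite("pics/f_z.png",cv2.convertScaleAbs(c,alpha=1.6))
E
```

```text
(no output)
```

View pics/f_z.png

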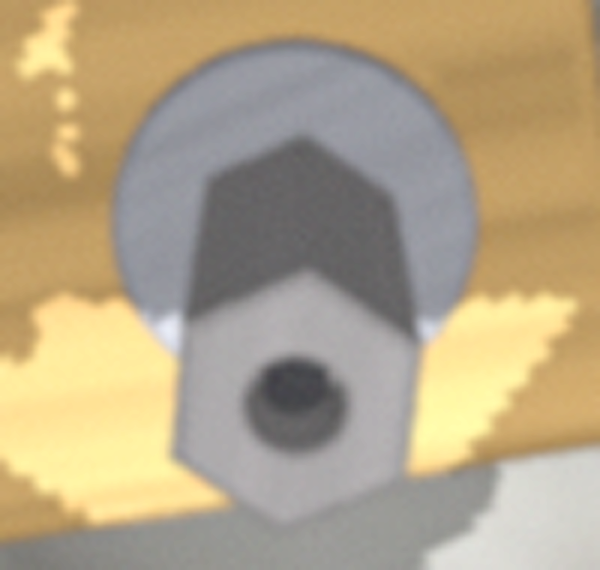

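```bash
python3 - <<'E'
from h import *
import pickle
i,s=pickle.load(open("pics/f.pkl","rb"))
H=[(307,270),(418,340),(406,475),(285,524),(172,455),(185,322)]
C=lambda p:(270+(p[0]+.5)/6-.5,135+(p[1]+.5)/6-.5)
W=np.array([ray("",*C(p),.124,i)[:2] for p in H]);c=W.mean(0)
d=W-c;print(c,np.linalg.norm(d,axis=1)*1000,"exp",12/np.cos(np.pi/6))
a=np.degrees(np.arctan2(d[:,1],d[:,0]));print(a%60, np.degrees(np.angle(np.exp(6j*np.radians(a)).mean()))/6)
print("hole",ray("",*C((296,404)),.124,i))
print("bottom corners",[ray("",*C(p),.056,i)[:2].round(4) for p in((304,135),(210,182),(393,200))])
e=cv2.fitEllipse(np.array([(113,210),(140,105),(200,60),(290,38),(370,55),(440,115),(478,210),(462,280)],np.float32));print(e,ray("",*C(e[0]),.052,i))
E
```

```text
[0.50279814 0.30652961] [13.17542069 13.3908038  13.60614844 13.28549211 13.58338613 13.3376616 ] exp 13.856406460551018
[56.12598032 57.85655206 54.92029438 56.38760991 56.47443468 54.57016788] -3.944528121404496
hole [0.50258736 0.30605257 0.124     ]
bottom corners [array([0.5099, 0.3166]), array([0.4965, 0.3171]), array([0.5157, 0.3037])]
((294.526611328125, 205.12908935546875), (331.258544921875, 368.0589599609375), 106.2132568359375) [0.50394434 0.30841554 0.052     ]
```

Emit:
apply_moves(
  steps=[
    [0,0,0,5.0],
    [1.75,-0.2,0,0],
    [0,0,4.0,0],
    [0,0,4.0,0],
    [0,0,2.5,0],
  ],
)

```text
clock: 4.72
ee_pos: [0.5012, 0.3068, 0.068]
eef_rot: [-180.0, 0.1, 56.1]
wrist_force: [-0.2, 0.5, 0.1]
gripper_width: 0.0883
```

Emit:
apply_moves(
  steps=[
    [0,0,0,0],
    [0,0,0,0],
  ],
)

```text
clock: 4.97
ee_pos: [0.5025, 0.3072, 0.071]
eef_rot: [179.9, -0.1, 56.1]
wrist_force: [0.7, 0.8, -0.4]
gripper_width: 0.0882
```

```bash
python3 snap.py g
```

```text
4.975 [0.50252921 0.30719412 0.07098383] [ 1.79948327e+02 -1.12796456e-01  5.60966168e+01] [-0.18 -1.07 -0.45  0.06 -0.32 -0.04]
```

View pics/g.png

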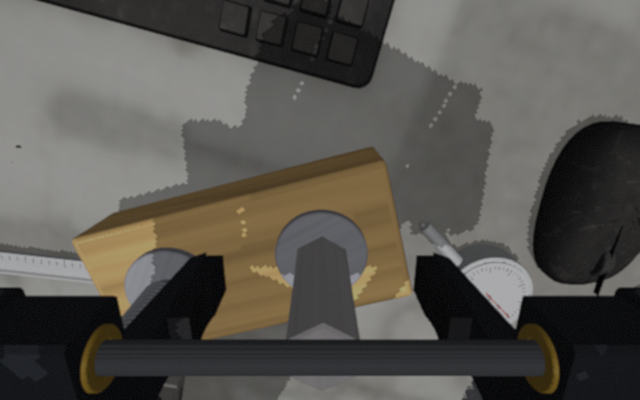

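Emit:
apply_moves(
  steps=[
    [0,0,0,0],
    [0,0,0,0],
    [0,0,0,0],
    [0,0,0,0],
    [0,0,0,0],
  ],
  fingers=1,
  newtons=40,
)

```text
clock: 5.65
ee_pos: [0.5012, 0.3061, 0.0697]
eef_rot: [-180.0, 0.0, 56.1]
wrist_force: [-0.7, 0.1, -0.1]
gripper_width: 0.0403
```

Emit:
apply_moves(
  steps=[
    [0,0,0,0],
    [0,0,0,0],
    [0,0,0,0],
  ],
)

```text
clock: 6.02
ee_pos: [0.5016, 0.3061, 0.0698]
eef_rot: [180.0, -0.0, 56.1]
wrist_force: [1.3, -0.7, -0.4]
gripper_width: 0.0236
```

```bash
python3 snap.py g2
```

```text
6.025 [0.50159002 0.30609541 0.06975974] [ 1.79970210e+02 -1.84366967e-02  5.60866650e+01] [ 0.04 -0.04  0.01  0.12  0.1  -0.05]
```

View pics/g2.png

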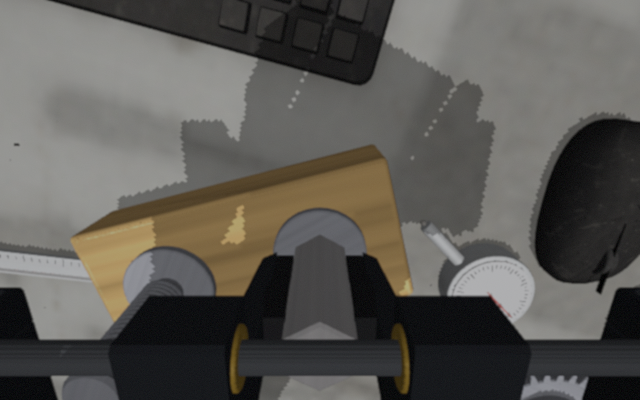

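Emit:
apply_moves(
  steps=[
    [0,0,-1.0,0],
    [0,0,-2.0,0],
    [0,0,-2.0,0],
    [0,0,-2.0,0],
    [0,0,-2.0,0],
  ],
)

```text
clock: 6.7
ee_pos: [0.5014, 0.3063, 0.1618]
eef_rot: [180.0, -0.1, 56.1]
wrist_force: [-0.4, 0.4, -3.4]
gripper_width: 0.0238
```

```bash
python3 - <<'E'
from h import *
s=sense();print(s["clock"],s["ee_pos"],s["eef_rot"],s["wrist_force"],s["gripper_width"])
i=camera_info("wrist");y=np.radians(56.09);R=np.array([[np.cos(y),np.sin(y)],[np.sin(y),-np.cos(y)]])
print("delta tool to gear",R.T@(np.array([.5499,.0834])-s["ee_pos"][:2]))
for n in("wrist","top","side"): cv2.imwrite(f"pics/h_{n}.png",camera(n)[:,:,::-1])
t=cv2.imread("pics/h_top.png");cv2.imwrite("pics/h_t.png",cv2.resize(t[100:250,220:420],None,fx=3.5,fy=3.5))
E
```

```text
6.7 [0.50136921 0.30629217 0.16177348] [ 1.79978763e+02 -5.42090295e-02  5.60830803e+01] [-0.44989881  0.42284143 -3.38771473] 0.02382908731259574
delta tool to gear [-0.1579067   0.16462573]
```

View pics/h_wrist.png

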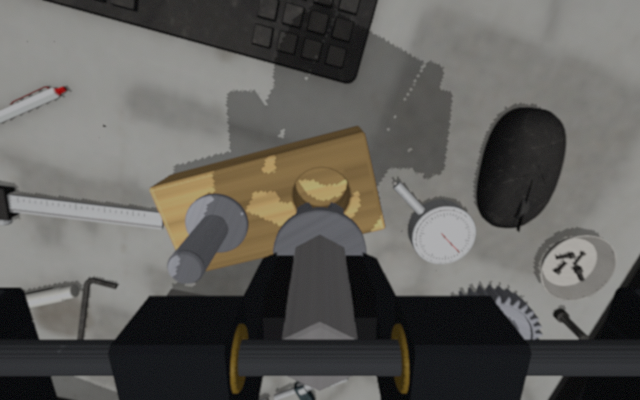

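View pics/h_side.png

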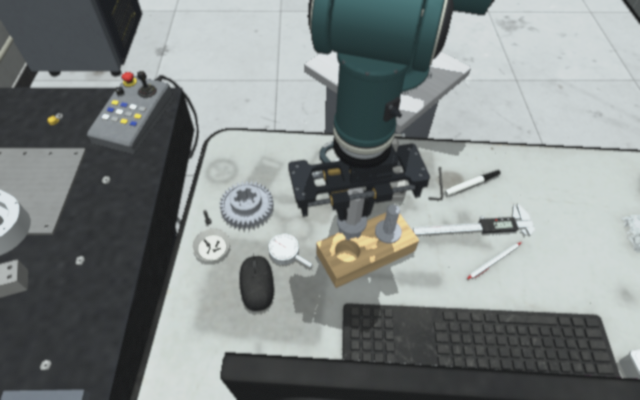

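```bash
python3 - <<'E'
import cv2
im=cv2.imread("pics/h_wrist.png")
c=cv2.resize(im[195:285,265:375],None,fx=6.5,fy=6.5,interpolation=cv2.INTER_CUBIC)
cv2.imwrite("pics/h_z.png",cv2.convertScaleAbs(c,alpha=1.6))
E
```

```text
(no output)
```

View pics/h_z.png

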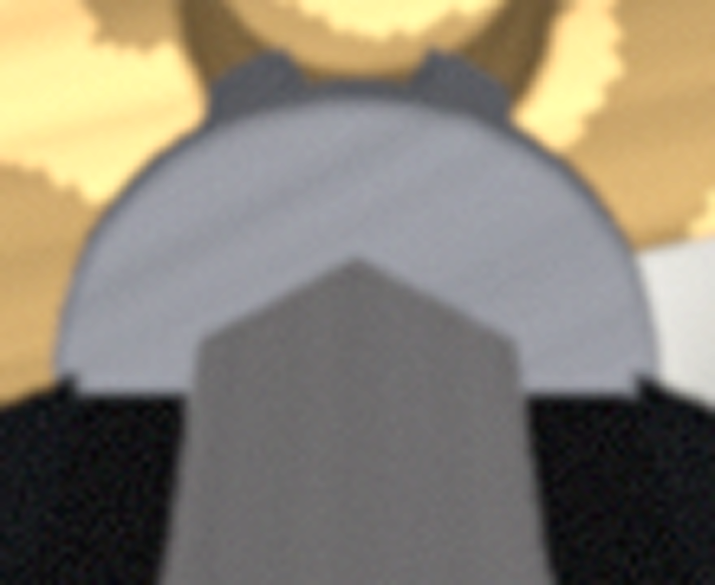

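```bash
python3 - <<'E'
from h import *
from scipy.optimize import least_squares
s=sense();i=camera_info("wrist");p=s["ee_pos"]
Z=[(62,370),(85,265),(130,185),(205,130),(290,103),(358,98),(430,103),(510,135),(580,190),(628,265),(652,350)]
y=np.radians(s["eef_rot"][2]);R=np.array([[np.cos(y),np.sin(y)],[np.sin(y),-np.cos(y)]])
for zo in(.0177,.0167):
    W=np.array([ray("",265+(a+.5)/6.5-.5,195+(b+.5)/6.5-.5,p[2]-zo,i)[:2] for a,b in Z]);L=(W-p[:2])@R*1000
    r=least_squares(lambda q:np.hypot(*(L-q[:2]).T)-q[2],[0,0,24]);print(r.x,r.fun.round(2))
    r=least_squares(lambda q:np.hypot(*(L-q[:2]).T)-24,[0,0]);print(r.x)
a=ray("",265+(358.5)/6.5-.5,195+(258.5)/6.5-.5,p[2]-.0137,i)[:2];print("front corner",(a-p[:2])@R*1000,"expect 13.86")
E
```

```text
[ 1.97668463 -0.26417357 23.01835815] [-0.04 -0.26  0.3   0.21 -0.06 -0.2   0.08 -0.02 -0.05 -0.14  0.2 ]
[ 0.75711262 -0.24786261]
[ 2.48158764 -0.26742905 22.8779001 ] [-0.04 -0.26  0.3   0.21 -0.06 -0.2   0.08 -0.02 -0.05 -0.14  0.19]
[ 1.08547343 -0.24854241]
front corner [13.46601654 -0.09457962] expect 13.86
```

Emit:
apply_moves(
  steps=[
    [-3.97,4.12,0,0],
    [-3.97,4.12,0,0],
    [-3.97,4.12,0,0],
    [-3.97,4.12,0,0],
    [0,0,0,-5.2],
  ],
)

```text
clock: 7.48
ee_pos: [0.5493, 0.0783, 0.1587]
eef_rot: [-180.0, 0.1, 61.1]
wrist_force: [0.1, 1.0, -3.2]
gripper_width: 0.0233
```

Emit:
apply_moves(
  steps=[
    [0,0,2.5,0],
    [0,0,1.5,0],
    [0,0,0,0],
    [0,0,0,0],
  ],
)

```text
clock: 7.98
ee_pos: [0.5496, 0.0827, 0.1199]
eef_rot: [180.0, 0.0, 61.3]
wrist_force: [0.0, 0.4, -3.5]
gripper_width: 0.0239
```

```bash
python3 snap.py k; python3 - <<'E'
from h import *
for n in("top","side"): cv2.imwrite(f"pics/k_{n}.png",camera(n)[:,:,::-1])
s=cv2.imread("pics/k_side.png");cv2.imwrite("pics/k_s.png",cv2.resize(s[110:260,190:390],None,fx=4,fy=4,interpolation=cv2.INTER_CUBIC))
E
```

```text
7.975 [0.54955335 0.08270512 0.11986481] [1.79997982e+02 9.90256811e-06 6.13119287e+01] [ 0.09 -0.63 -0.74  0.09 -0.16  0.03]
```

View pics/k.png

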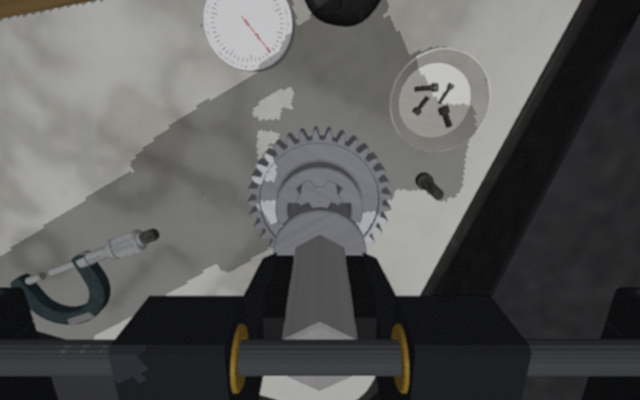

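View pics/k_s.png

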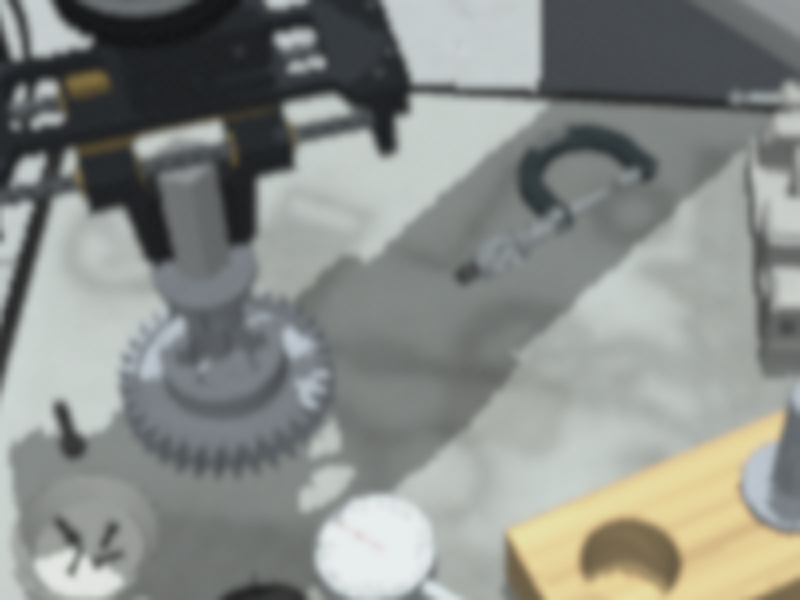

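```bash
python3 - <<'E'
import cv2
im=cv2.imread("pics/k.png")
c=cv2.resize(im[155:255,265:375],None,fx=6,fy=6,interpolation=cv2.INTER_CUBIC)
cv2.imwrite("pics/k_z.png",cv2.convertScaleAbs(c,alpha=1.7))
E
```

```text
(no output)
```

View pics/k_z.png

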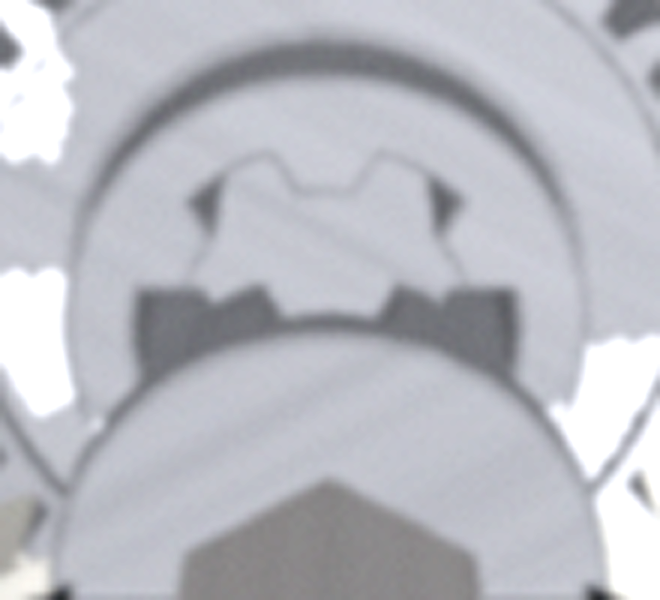

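```bash
python3 - <<'E'
from gear import *
import pickle
i,s=pickle.load(open("pics/k.pkl","rb"));p=s["ee_pos"]
y=np.radians(s["eef_rot"][2]);R=np.array([[np.cos(y),np.sin(y)],[np.sin(y),-np.cos(y)]])
C=lambda a,b:(265+(a+.5)/6-.5,155+(b+.5)/6-.5)
Z=[(270,150),(192,200),(378,152),(462,203),(136,290),(518,290)]
c,a,k,r=fit([C(*z) for z in Z],i);print(c,a,k,r.tolist());print("gear in tool mm",(c-p[:2])@R*1000)
# hub circle
H=[(75,260),(100,200),(150,138),(215,97),(290,77),(327,74),(380,79),(450,100),(510,140),(557,200),(580,265)]
for rr in(30,29.5,29):
    L=(np.array([ray("",*C(*z),.038,i)[:2] for z in H])-p[:2])@R*1000
    q=least_squares(lambda q:np.hypot(*(L-q).T)-rr,[0,0]);print(rr,q.x,q.cost)
q=least_squares(lambda q:np.hypot(*(L-q[:2]).T)-q[2],[0,0,30]);print(q.x)
S=[(62,520),(95,450),(140,392),(200,352),(270,332),(327,328),(380,332),(450,350),(515,392),(563,450),(595,510)]
L=(np.array([ray("",*C(*z),p[2]-.0177,i)[:2] for z in S])-p[:2])@R*1000
for rr in(24,23.5,23):
    q=least_squares(lambda q:np.hypot(*(L-q).T)-rr,[0,0]);print("shoulder",rr,q.x,q.cost)
f=(ray("",*C(327,480),p[2]-.0137,i)[:2]-p[:2])@R*1000;print("corner",f)
E
```

```text
[0.55362676 0.09100887] 31.28047685495559 0.7939092976913231 [[-2.99, -2.52], [3.15, 1.75], [-1.01, -3.87], [-0.2, 3.18], [-3.6, 2.99], [4.65, -1.54]]
gear in tool mm [ 9.23983193 -0.41276051]
30 [ 0.77675333 -0.20538125] 0.32643424511228203
29.5 [ 1.39401463 -0.20087998] 0.09960776683305803
29 [ 2.00994573 -0.19633206] 0.2122386767845545
[ 1.50737233 -0.20004729 29.40807123]
shoulder 24 [ 0.96787001 -0.22495055] 0.5857800921893416
shoulder 23.5 [ 1.58557638 -0.23066731] 0.2173520192051605
shoulder 23 [ 2.20252907 -0.23629688] 0.14555392213333532
corner [13.30848038 -0.3827    ]
```

```bash
python3 - <<'E'
from gear import *
import pickle
i,s=pickle.load(open("pics/k.pkl","rb"));p=s["ee_pos"]
y=np.radians(s["eef_rot"][2]);R=np.array([[np.cos(y),np.sin(y)],[np.sin(y),-np.cos(y)]])
C=lambda a,b:(265+(a+.5)/6-.5,155+(b+.5)/6-.5)
Z=[(270,150),(192,200),(378,152),(462,203),(136,290),(518,290)]
L=(np.array([ray("",*C(*z),.038,i)[:2] for z in Z])-p[:2])@R*1000
d=np.degrees(np.arctan2(5.3,21.15));A=np.radians([30*-1+d,-30-d,30-d,30+d,-90+d,90-d])
# image left = -y tool? check sign
print(L.round(1))
for sg in(1,-1):
  def res(q):
    M=q[:2]+21.8*q[3]*np.stack([np.cos(sg*A+q[2]),np.sin(sg*A+q[2])],1);return (L-M).ravel()
  for fs in(0,1):
    q=least_squares(lambda q:res([*q[:3],1+(q[3]-1)*fs]),[1,0,0,1]);print(sg,q.x[:2],np.degrees(q.x[2]),q.x[3],q.cost,q.fun.round(2))
E
```

```text
[[ 22.2  -6.6]
 [ 16.5 -15.3]
 [ 22.    5.3]
 [ 16.1  14.7]
 [  5.9 -21.8]
 [  5.9  21.2]]
1 [ 0.81325442 -0.43818069] 0.11668381858697208 1.0 0.457516184965647 [ 0.46 -0.19 -0.    0.29  0.24 -0.27 -0.31 -0.07 -0.21 -0.23 -0.17  0.47]
1 [ 0.67629065 -0.43845042] 0.1166686569931884 1.0098005872132705 0.37685109608052975 [ 0.39 -0.13 -0.02  0.44  0.17 -0.33 -0.33 -0.22 -0.13 -0.02 -0.08  0.27]
-1 [28.76261419 -0.26124164] -179.39144385430987 1.0 523.5390332493052 [ 14.38  -0.1    3.25   0.31  14.27  -0.18   3.19  -0.05 -17.75  -0.34
 -17.34   0.36]
-1 [24.54757989 -0.30610612] 0.6082541970912587 -0.6983723488540192 447.1336972930091 [ 12.29  -1.93   2.79  -4.27  12.14   1.6    2.64   4.52 -15.06  -6.69
 -14.79   6.77]
```

Emit:
apply_moves(
  steps=[
    [0,0,1.5,0],
    [0,0,1.0,0],
    [0,0,0.4,0],
    [0,0,0,0],
    [0,0,0,0],
  ],
)

```text
clock: 8.75
ee_pos: [0.5497, 0.0824, 0.0909]
eef_rot: [180.0, -0.0, 61.3]
wrist_force: [0.0, -0.1, -2.8]
gripper_width: 0.0237
```

```bash
python3 snap.py m; python3 - <<'E'
from h import *
print(sense()["wrist_force"],sense()["wrist_torque"])
im=cv2.imread("pics/m.png")
c=cv2.resize(im[150:260,260:380],None,fx=5.4,fy=5.4,interpolation=cv2.INTER_CUBIC)
cv2.imwrite("pics/m_z.png",cv2.convertScaleAbs(c,alpha=1.7))
s=camera("side")[:,:,::-1];cv2.imwrite("pics/m_s.png",cv2.resize(s[130:230,200:320],None,fx=6,fy=6,interpolation=cv2.INTER_CUBIC))
E
```

```text
8.75 [0.54970455 0.08241069 0.09091461] [ 1.79979632e+02 -1.69848578e-02  6.12751292e+01] [ 0.11 -0.28 -0.17 -0.07  0.01 -0.03]
[ 0.24188574  0.26371379 -2.86876635] [-0.04715644  0.0111829   0.04492328]
```

View pics/m_z.png

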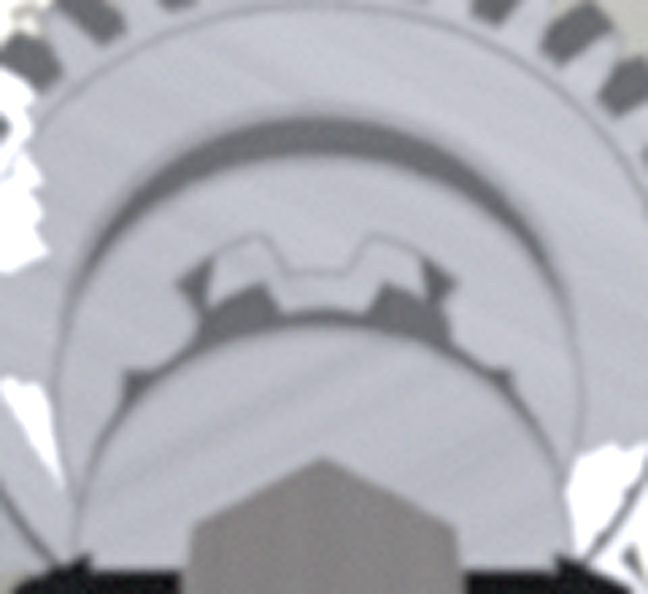

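View pics/m_s.png

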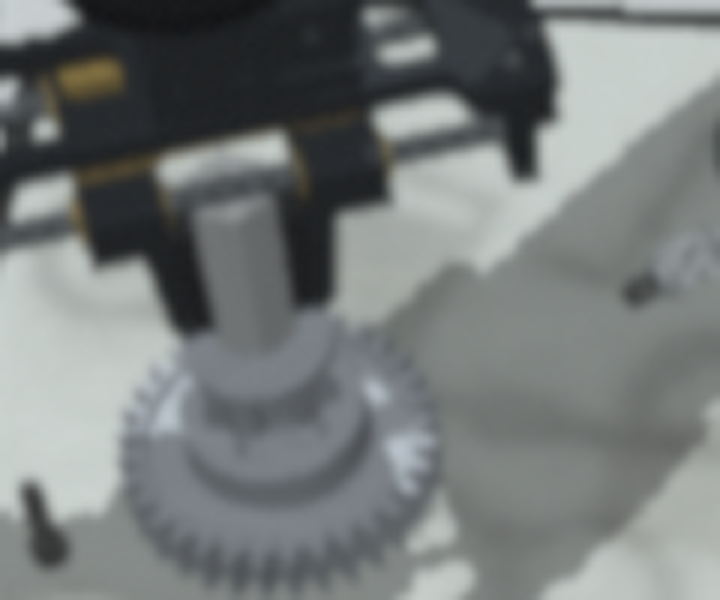

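```bash
python3 - <<'E'
from gear import *
import pickle
i,s=pickle.load(open("pics/m.pkl","rb"));p=s["ee_pos"]
y=np.radians(s["eef_rot"][2]);R=np.array([[np.cos(y),np.sin(y)],[np.sin(y),-np.cos(y)]])
C=lambda a,b:(260+(a+.5)/5.4-.5,150+(b+.5)/5.4-.5)
def loc(Z,z): return (np.array([ray("",*C(*q),z,i)[:2] for q in Z])-p[:2])@R*1000
L=loc([(262,234),(180,286),(375,234),(455,284),(124,374),(512,374)],.038)
d=np.degrees(np.arctan2(5.3,21.15));A=np.radians([30*-1+d,-30-d,30-d,30+d,-90+d,90-d])
f=lambda q:(L-(q[:2]+21.8*np.stack([np.cos(A+q[2]),np.sin(A+q[2])],1))).ravel()
q=least_squares(f,[1,0,0]);print("slots",q.x[:2],np.degrees(q.x[2]),q.fun.round(2))
L2=loc([(62,345),(90,265),(140,205),(205,167),(280,153),(320,152),(370,156),(440,178),(500,218),(545,275),(575,350)],.038)
q=least_squares(lambda q:np.hypot(*(L2-q[:2]).T)-q[2],[0,0,30]);print("hub",q.x,q.fun.round(2))
L3=loc([(80,500),(108,430),(150,378),(205,342),(270,325),(322,322),(375,325),(440,345),(500,385),(540,435),(563,490)],p[2]-.0177)
q=least_squares(lambda q:np.hypot(*(L3-q[:2]).T)-q[2],[0,0,30]);print("sh",q.x,q.fun.round(2))
# hub/shoulder at fixed radius 
for r in(29.4,30):print(r,least_squares(lambda q:np.hypot(*(L2-q).T)-r,[0,0]).x)
for r in(23.4,24):print(r,least_squares(lambda q:np.hypot(*(L3-q).T)-r,[0,0]).x)
print("hex corner",loc([(322,459)],p[2]-.0137))
E
```

```text
slots [ 0.83669633 -0.67986309] -0.043400418997729145 [ 0.39 -0.06 -0.24  0.11  0.37  0.19 -0.06 -0.22 -0.19 -0.37 -0.27  0.35]
hub [ 2.53735498 -0.99607485 29.179533  ] [-0.43  0.13  0.49  0.42 -0.24 -0.37 -0.22 -0.01  0.1  -0.03  0.15]
sh [ 1.96148784 -0.32408967 23.35792796] [-0.14 -0.03  0.24  0.28 -0.11 -0.31 -0.1   0.06  0.11  0.03 -0.01]
29.4 [ 2.26781955 -1.00084507]
30 [ 1.53277418 -1.01375991]
23.4 [ 1.90934417 -0.32406194]
24 [ 1.16471277 -0.32340476]
hex corner [[13.29273976 -0.32620606]]
```

Emit:
apply_moves(
  steps=[
    [0,-0.04,0,0],
    [0,0,0.3,0],
    [0,0,0.3,0],
    [0,0,0.1,0],
    [0,0,0,0],
  ],
)

```text
clock: 9.48
ee_pos: [0.5489, 0.0826, 0.0834]
eef_rot: [-180.0, 0.0, 61.3]
wrist_force: [-0.2, -0.1, -2.3]
gripper_width: 0.0239
```

Emit:
apply_moves(
  steps=[
    [0,0,0.3,0],
    [0,0,0.3,0],
    [0,0,0.2,0],
    [0,0,0,0],
  ],
)

```text
clock: 9.98
ee_pos: [0.5488, 0.0826, 0.0754]
eef_rot: [-180.0, 0.0, 61.3]
wrist_force: [-0.5, 0.3, -2.9]
gripper_width: 0.0237
```

Teeth have meshed without resistance (10 mm in). Continuing down.

Emit:
apply_moves(
  steps=[
    [0,0,0.3,0],
    [0,0,0.3,0],
    [0,0,0.2,0],
    [0,0,0,0],
  ],
)

```text
clock: 10.48
ee_pos: [0.5491, 0.0826, 0.0681]
eef_rot: [-180.0, -0.0, 61.3]
wrist_force: [-1.7, 0.3, 1.4]
gripper_width: 0.0238
```

Emit:
apply_moves(
  steps=[
    [0,0,0.2,0],
    [0,0,0.2,0],
    [0,0,0.1,0],
    [0,0,0,0],
  ],
)

```text
clock: 10.98
ee_pos: [0.5492, 0.0826, 0.0629]
eef_rot: [180.0, -0.0, 61.3]
wrist_force: [-1.6, -0.1, 4.0]
gripper_width: 0.0236
```

Emit:
apply_moves(
  steps=[
    [0,0,0.1,0],
    [0,0,0.05,0],
    [0,0,0,0],
  ],
)

```text
clock: 11.35
ee_pos: [0.5492, 0.0826, 0.0615]
eef_rot: [180.0, -0.0, 61.3]
wrist_force: [-2.6, 0.0, 4.7]
gripper_width: 0.0237
```

Emit:
apply_moves(
  steps=[
    [0,0,0.05,0],
    [0,0,0.05,0],
    [0,0,0,0],
  ],
)

```text
clock: 11.72
ee_pos: [0.5493, 0.0827, 0.0609]
eef_rot: [180.0, -0.0, 61.3]
wrist_force: [-3.7, -0.5, 7.0]
gripper_width: 0.0235
```

Emit:
apply_moves(
  steps=[
    [-0.015,-0.025,0,0],
    [0,0,0.05,0],
    [0,0,0.05,0],
    [0,0,0,0],
  ],
)

```text
clock: 12.22
ee_pos: [0.5493, 0.0827, 0.0609]
eef_rot: [180.0, -0.0, 61.3]
wrist_force: [-4.7, -0.5, 13.1]
gripper_width: 0.0238
```

```bash
python3 snap.py p; python3 - <<'E'
from h import *
s=sense();print(s["wrist_force"],s["wrist_torque"])
im=cv2.imread("pics/p.png")
c=cv2.resize(im[150:260,260:380],None,fx=5.4,fy=5.4,interpolation=cv2.INTER_CUBIC)
cv2.imwrite("pics/p_z.png",cv2.convertScaleAbs(c,alpha=1.7))
s=camera("side")[:,:,::-1];cv2.imwrite("pics/p_s.png",cv2.resize(s[130:230,200:320],None,fx=6,fy=6,interpolation=cv2.INTER_CUBIC))
E
```

```text
12.225 [0.54933181 0.08270575 0.06085222] [ 1.79967007e+02 -3.31659525e-02  6.12793635e+01] [-0.03 -0.06  0.02  0.05 -0.06  0.04]
[-6.09858514 -0.64220286 13.39886772] [-0.02526143  1.1129086   0.02085244]
```

View pics/p_z.png

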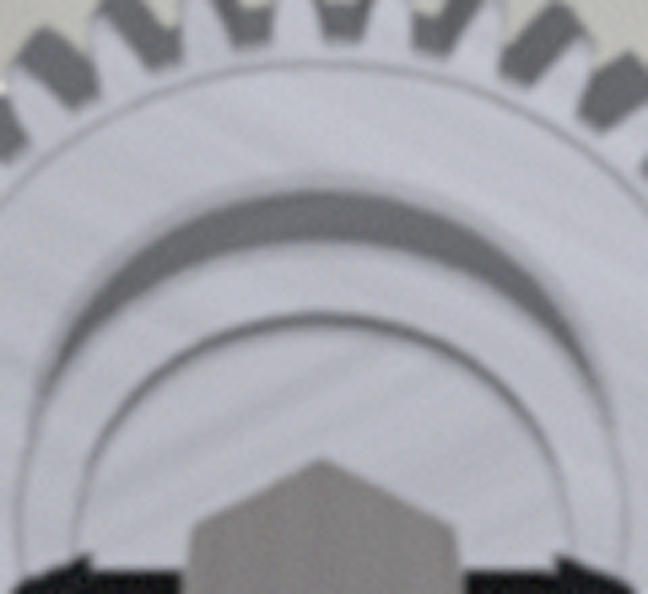

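View pics/p_s.png

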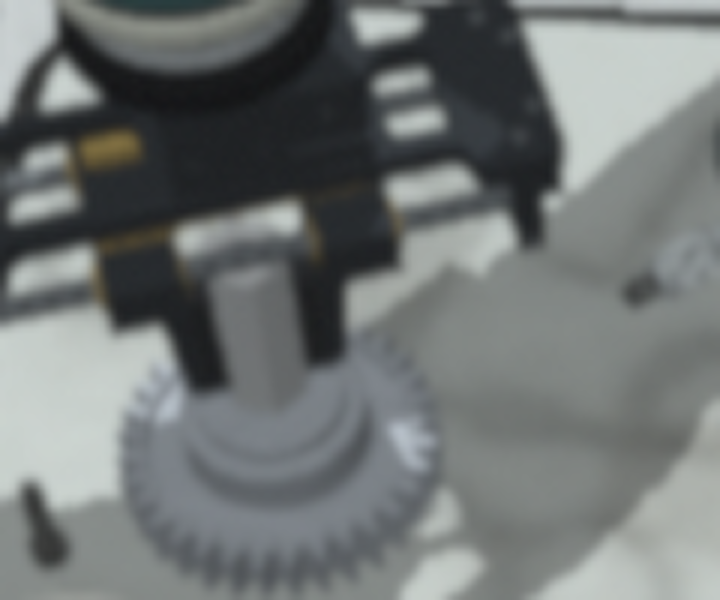

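View pics/p.png

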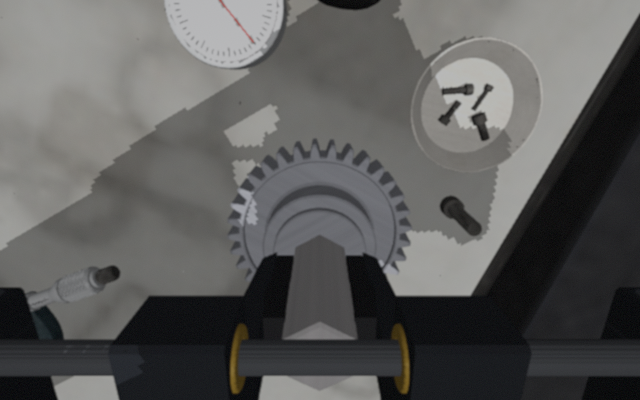

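Emit:
apply_moves(
  steps=[
    [-0.02,-0.035,0,0],
    [0,0,0,0],
    [0,0,0,0],
  ],
)

```text
clock: 12.7
ee_pos: [0.5493, 0.0827, 0.0609]
eef_rot: [179.9, -0.1, 61.3]
wrist_force: [-4.1, 0.5, 12.1]
gripper_width: 0.0234
```

Emit:
apply_moves(
  steps=[
    [0,0,0,0],
    [0,0,0,0],
    [0,0,0,0],
    [0,0,0,0],
  ],
)

```text
clock: 13.2
ee_pos: [0.5493, 0.0827, 0.0608]
eef_rot: [179.9, -0.1, 61.3]
wrist_force: [-4.5, 0.3, 11.1]
gripper_width: 0.0236
```

Emit:
apply_moves(
  steps=[
    [0,0,0,0],
    [0,0,0,0],
    [0,0,0,0],
    [0,0,0,0],
    [0,0,0,0],
  ],
)

```text
clock: 13.82
ee_pos: [0.5493, 0.0827, 0.0609]
eef_rot: [179.9, -0.1, 61.3]
wrist_force: [-4.5, 0.3, 11.5]
gripper_width: 0.0236
```

Emit:
apply_moves(
  steps=[
    [0,0,0,0],
    [0,0,0,0],
    [0,0,0,0],
    [0,0,0,0],
    [0,0,0,0],
  ],
)

```text
clock: 14.45
ee_pos: [0.5493, 0.0828, 0.0609]
eef_rot: [179.9, -0.1, 61.3]
wrist_force: [-3.9, 0.1, 11.4]
gripper_width: 0.024
```

```bash
python3 - <<'E'
from h import *
from scipy.optimize import least_squares
import pickle
i,s=pickle.load(open("pics/p.pkl","rb"));p=s["ee_pos"]
C=lambda a,b:(260+(a+.5)/5.4-.5,150+(b+.5)/5.4-.5)
# hub face edge and the shoulder's lower edge (outer side of dark line)
for nm,Z,z in(("hub",[(42,395),(75,340),(130,285),(200,253),(270,241),(320,239),(380,244),(450,262),(520,300),(575,355),(605,410)],.038),
 ("sh low",[(78,490),(100,430),(150,370),(210,334),(270,317),(322,312),(375,318),(440,337),(500,375),(545,430),(568,490)],.038)):
    L=np.array([ray("",*C(*q),z,i)[:2] for q in Z])*1000
    q=least_squares(lambda q:np.hypot(*(L-q[:2]).T)-q[2],[550,83,30]);print(nm,q.x,np.abs(q.fun).max())
t=camera("top")[:,:,::-1];cv2.imwrite("pics/q_top.png",cv2.resize(t[90:270,220:440],None,fx=3.3,fy=3.3,interpolation=cv2.INTER_CUBIC))
print(sense()["wrist_force"],sense()["ee_pos"])
E
```

```text
hub [549.43637861  84.3500115   30.11488646] 0.5921496665411397
sh low [548.9788534   82.63004228  24.45601714] 0.20147129207617098
[-4.47329871  0.61308292 11.46827622] [0.54932073 0.0827389  0.06088456]
```

View pics/q_top.png

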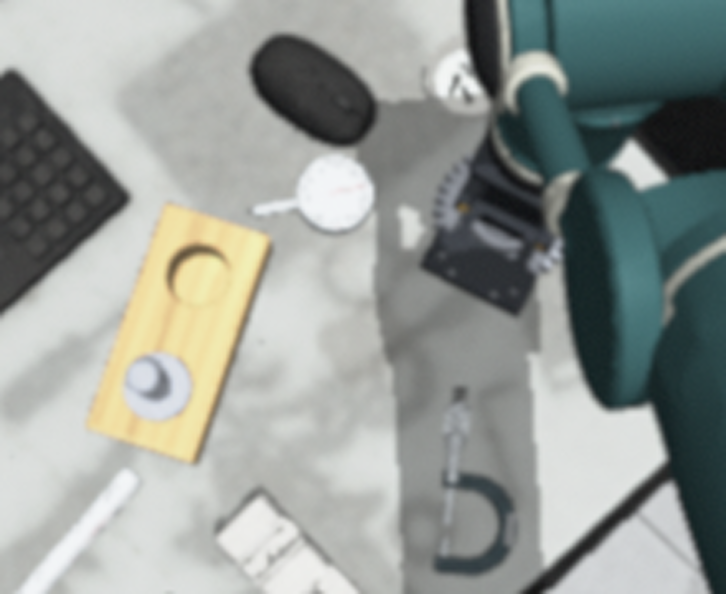

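```bash
python3 - <<'E'
from cell import *
print(hand_in())
E
```

```text
the job is handed in; nothing more can be done
None
```

I lifted the splined gauge out of the block by its hex flats, turned it about 5° and lowered it into the gear. The teeth entered with no measurable resistance. I handed in at about 14.5 s, still gripping the handle at 40 N and pressing it home.

- **Seated:** The spring pin touched bottom at a TCP height of about 0.068 m. Travel stopped about 7 mm lower, at 0.0609 m. More push then raised the force without moving the gauge, so the shoulder was on the gear's face. The height and a net upward push of about 11.5 N (about 5 N is needed) held steady for over a second. The front corner of the handle had not moved in the wrist view, so the gauge did not slip in the grip.
- **Left in place:** The last top picture shows the plain gauge in its pocket, and the micrometer and dial gauge undisturbed. The gear is mostly hidden by the arm there. The wrist view puts its centre within about 1 mm of where I first measured it.

**Disagreements:**
- A sideways force of about 4 N along −x stayed on at the end; two small sideways shifts of the tool did not remove it.
- A rough picture fit put the shoulder 1.7 mm off the hub's centre, which could mean it sits about 3 mm high. I put this down to picking the wrong edge, because the force, travel and height readings all say it is flush.
- I could not see the pin's end at the top of the handle, so the full-home reading rests on those force and height readings.

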